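Let the glue blocks out of the lever hopper and ease its lid shut

ROBOT

A 7-joint arm with a two-finger parallel gripper is mounted at the origin on a cart in front of the work surface, level with it; the furniture and walls round the work are solid. World frame = base frame: x ahead of the robot, y to its left, z up, the work surface at z = 0. Lengths are in m, angles in degrees, forces in N, time in s.
With the tool pointing down it reaches from about 0.425 to 0.825 m from the base axis. Payload 3.6 kg.
Tool frame: the origin (TCP) lies on the centre line of the jaws, within the pads' length; the fingertips stand 8 mm ahead of it and the grasp point (between the pads) lies 11 mm behind it (manip.tip_reach is the distance from the TCP to the fingertips, in m); z points along the fingers, y is the line along which they close (so a half turn about z gives the same grasp; the last joint's range is limited). The gripper opens to 93 mm and grips with 3 to 60 N. Pads are 15 mm wide; open, the fingers measure 128 mm over their backs; the gripper's body (75 mm by 188 mm) begins 65 mm behind the grasp point.
Start: joints at [64.544, 35.231, -0.722, 81.555, 0.464, 63.22, -2.315], TCP at [0.264, -0.594, 0.227] pointing down, gripper open.
Joint ranges: [-178.69, 178.69], [-17.37, 117.87], [-77.05, 75.6], [15.02, 138.74], [-78.02, 258.01], [0.78, 113.62], [-162.83, 162.83]. Speed limits (degrees/s): [159.86, 159.86, 180, 180, 180, 180, 180].

INTERFACE

Orientations are given as a 3x3 rotation matrix whose columns are the frame's x, y, z axes.
In Python, from station import manip gives the robot as it stands.
- The arm moves only by the shell command python3 -m inch 'ROWS' [OPENING] [FORCE]. ROWS is JSON, a list of rows, each a list of 6 numbers: the shift along the tool's x, y, z in units of 40 mm (1.0 is 40 mm), then the turn, a rotation vector about the tool's x, y, z in units of 6 degrees (1.0 is 6 degrees). A call has 1 to 5 rows; each row shifts and turns the commanded pose from where the row before left it, along the tool's axes as they then stand; what a row does not reach is not made up. A row lasts 1/10 s, in which the tool goes at most 50 mm and 8.59 degrees, less where a joint would pass 70% of its speed; a pose out of reach is approached as far as the arm can. A call is refused whole if a number of a shift passes 1 or a number of a turn 1, either way. A call with a gripper value outside its range is refused whole. OPENING is the finger opening in mm, from 0 to 93, set as the call begins (- or left out, the last holds). The fingers move at their own pace and stop on an object; FORCE is the grip in N (left out, the last holds). Time passes only in rows, so rows that do not move let the fingers close. It gives the time, the measured TCP pose, the force, the opening and the grip force at its end, in the units of the state.
- manip.get_obs(): the state, without advancing time (a new reading comes with each control period).
- manip.get_image(name): name is "scene" or "top"; returns (picture, depth): 480x640x3 uint8, red, green, blue; 480x640 float32, m along the optical axis (not along the pixel's ray), 0 where there is no reading.
- manip.camera_info(name): a dict with "vertical_fov" (degrees; the focal length in pixels is half the picture's height over the tangent of half this angle, whatever the lens; pixels are square), "cx", "cy" (the principal point, pixels), "eye" and "rotation" of the camera in the world. Camera axes: x right, y down, z forward; pixel columns grow to the right and rows downward; lengths in m; the calibration is good to about 2 mm. A picture is of the moment at which its call begins. camera_info takes no time and is no camera call.
- manip.job_done(): hands the job in; it is judged then, once.
The state is a dict: "t": time; "qpos": joint angles; "qvel": joint speeds; "joint_torque": joint torques, N m; "tool_pos": TCP position; "tool_rot": TCP orientation; "wrist_force": force on the tool from outside, world axes, zero at the start; "ft_torque": the same for the moment, N m; "opening": finger opening in m; "gripper_force": force on a finger pad.
Only numpy, scipy, OpenCV 4.12 (cv2) and the standard library are available. Lean on these libraries where they do the work, as an engineer would, in place of code of your own. Each camera call takes 0.05 s, during which the arm holds its last target. There are 200 camera calls.

TASK

Working with the fingertips only, push the blue tray along its runners until it is fully home against the foot of the glue-block hopper, then press the red lever down to lift the lid and keep it down until all three blocks have slid into the tray. Then let the lever up slowly under your fingers so that the lid eases shut and never slams or drops. Nothing is gripped or lifted, the fingers do not touch the blocks, the tray stays home and the other things on the bench are left alone.

Things in the scene. Friction and masses are not known exactly. Their poses are not given: they have to be found in the camera images.
- hopper: plywood hopper fixed to the bench, 160 mm wide, 230 mm high, 135 mm long. Origin on the bench at the middle of the foot's front face (the tray's stop); x points back from the stop under the hopper, z up; the +y side carries lever and link and faces the robot. Chute side walls: outer faces at y = +-55 mm, tops rising from z = 125 mm at the lip to 226 mm at x = 85 mm
- chute_lip (a point): middle of the lower edge of the white chute, 85 mm wide inside, falling at 35 degrees towards hopper -x; 30 mm in front of the stop (hopper x = -30 mm), 92 mm above the bench, its underside there 80 mm above the bench. The three blocks lie in a row in its lower end behind the lid's nose
- tray_stop (a point): middle of the foot's front face, 20 mm above the bench, at hopper x = 0. From it two wooden runners, 14 mm high, 12 mm wide and 136 mm apart inside, lie on the bench to hopper x = -200 mm and guide the tray
- tray: loose open blue steel tray, 170 mm long (own x), 130 mm wide, 60 mm high, walls and floor 5 mm, 0.4 to 0.85 kg; origin at the centre of its underside, own x along the hopper's x within 0.05 rad. Stands between the runners (3 mm play a side), pulled out 60 to 130 mm; home, it touches the stop, origin at hopper x = -85 mm. Slides under 2 to 7 N
- tray_end (a point): middle of the tray's outer end face (tray x = -85 mm), 25 mm above the bench, where a white card sits in a steel holder 2 mm thick: the place to push, along the hopper's +x
- lever: steel seesaw lever with a red paddle. Origin on its pivot at hopper x = 50, y = 0, z = 135 mm; turns about the hopper's y axis. At rest (lid shut) its axes are parallel to the hopper's; pressed, the paddle goes down an arc of 125 mm radius, 0.75 rad to its stop. A spring lifts it: about 2 N at the paddle at first, 3 N fully down; let go, it flies up and slams the lid
- lever_pad (a point): middle of the top face of the red paddle (50 mm along the lever, 46 mm wide, 12 mm thick), the place to press. At rest at hopper x = 162, y = 118, z = 191 mm, its face rising 24 degrees towards the rear (+x); fully down 91 mm lower at hopper x = 170 mm, its face falling 19 degrees; half way at hopper x = 175 mm; y does not change
- lid (a joint): angle of the lid about its hinge pin (hopper x = 34, z = 193 mm, along y): 0 shut, positive open, 0.75 rad with the lever fully down. Clear panel 110 mm long with a green turned-down nose that closes the chute's mouth. A steel link ties it to the lever, rad for rad. Blocks pass freely above 0.5 rad; all are out within about 2 s
- block_1: first (lowest) of three like loose glue blocks of planed brown wood, 30x75x26 mm, 0.03 kg, lying across the chute behind the lid; origin at the centre of its underside
- block_2: second of three like loose glue blocks of planed brown wood, 30x75x26 mm, 0.03 kg, lying across the chute behind the lid; origin at the centre of its underside
- block_3: third (highest) of three like loose glue blocks of planed brown wood, 30x75x26 mm, 0.03 kg, lying across the chute behind the lid; origin at the centre of its underside
- plane: bystander: small iron block plane, dark body with a pale wooden knob, 51x156x59 mm, lying on its sole; origin at the centre of its underside, its length along its own y
- tape: bystander: dark tape measure standing upright, 36x72x62 mm; origin at the centre of its underside
- tin: bystander: open steel tin with nails in it, about 70 mm across, 60 mm high; origin at the centre of its underside
- jar: bystander: clear jar with a red screw cap, 65 mm across, 99 mm high; origin at the centre of its underside
- spare: bystander: spare strip of brown wood, 40x150x20 mm, lying along its own y; origin at the centre of its underside
There are look-alikes about, which are no part of the job. Leave any turquoise look-alike of the tray alone.

How it is judged:
By the outcome, as a careful person would: the job done as asked, in the order asked, and still so for the second after the job is handed in, with the robot touching nothing.
It also fails if it takes over 58 s, if anything falls off the work surface, if the arm or the gripper's body presses on something with over 40 N, if the wrist force passes 120 N, or if a joint passes its speed limit or range.

## Working session

There is one attempt and no reset: what is moved stays moved. The work goes in short steps, Python scripts to look and compute and a shell command to move; the robot and the scene stay as the last step left them, time stands still between calls to the robot, and variables do not carry over. Pictures are saved under pics/ and viewed, at most 10 in all, crops included, and the job is handed in when it is done.

```bash
mkdir -p pics; ls; python3 - <<'E'
from station import manip
import cv2,numpy as np
for n in("scene","top"):
    im,d=manip.get_image(n); cv2.imwrite(f"pics/{n}0.png",im[:,:,::-1]); np.savez(f"{n}0.npz",im=im,d=d)
    c=manip.camera_info(n); print(n,c)
o=manip.get_obs(); print(o["t"],o["tool_pos"],o["tool_rot"],o["wrist_force"],o["opening"],manip.tip_reach)
E
```

```text
pics
scene {'vertical_fov': 56.58555393059257, 'cx': 318.79931901923635, 'cy': 237.33299823123903, 'eye': array([0.18482661, 0.71382821, 1.03753824]), 'rotation': array([[-0.91923401, -0.29800073,  0.25730215],
       [-0.39367563,  0.70454088, -0.59045884],
       [-0.00532272, -0.64406344, -0.76495356]])}
top {'vertical_fov': 53.72847523211244, 'cx': 321.0341004017423, 'cy': 236.70179724708822, 'eye': array([3.93884055e-01, 3.17067324e-04, 1.59586233e+00]), 'rotation': array([[-0.01206735, -0.99768383,  0.06694292],
       [-0.9999232 ,  0.01222935,  0.00201066],
       [-0.00282467, -0.06691352, -0.99775478]])}
0.1 [ 0.26347212 -0.59346287  0.22561098] [[ 9.13937783e-01  4.05853171e-01 -9.65517416e-04]
 [ 4.05854318e-01 -9.13935432e-01  2.07327501e-03]
 [-4.09753402e-05 -2.28670378e-03 -9.99997385e-01]] [-0.02869079 -0.50985438 -0.79357704] 0.09313776019687979 0.008
```

View pics/scene0.png

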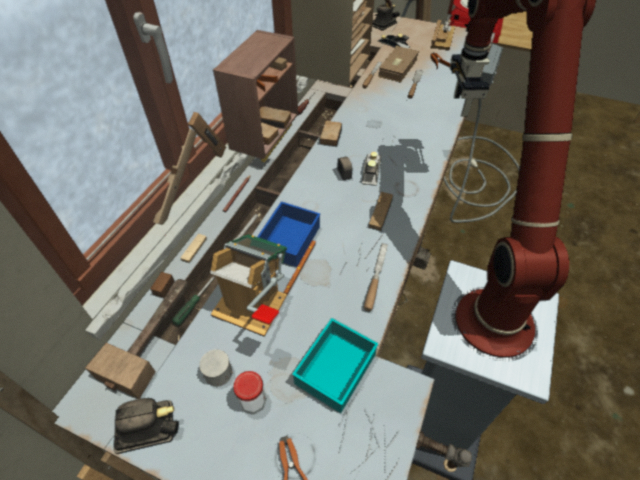

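View pics/top0.png

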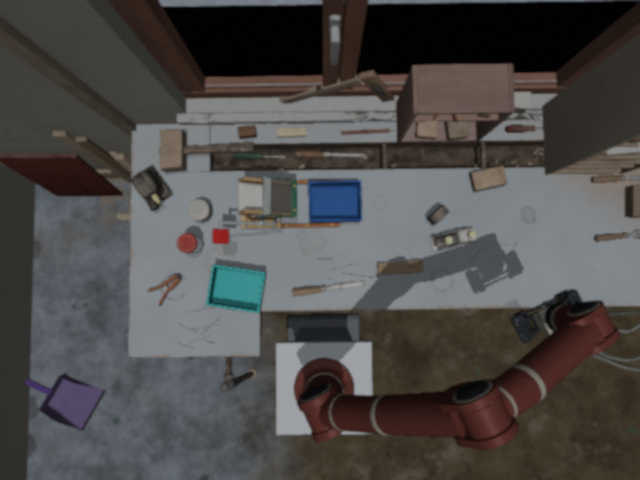

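The scene view shows the blue tray at (290,232), the hopper at (245,275) and the red paddle at (265,314). In the top view they are at (335,201), (270,198) and (221,236). The turquoise look-alike sits at (237,288), and the jar's red cap at (189,242) is close to the paddle. Hopper +x points roughly along world +y.

```bash
cat >h.py <<'E'
import numpy as np,cv2
from station import manip
def cloud(n,d):
    c=manip.camera_info(n); f=240/np.tan(np.radians(c["vertical_fov"]/2))
    v,u=np.mgrid[:480,:640]
    p=np.stack([(u-c["cx"])/f*d,(v-c["cy"])/f*d,d],-1)
    return p@c["rotation"].T+c["eye"]
def hsv(im): return cv2.cvtColor(im,cv2.COLOR_RGB2HSV)
E
cat >m.py <<'E'
from h import *
for n in("scene","top"):
    z=np.load(f"{n}0.npz"); im,d=z["im"],z["d"]; P=cloud(n,d); H=hsv(im)
    ok=(d>0)
    b=(H[...,0]>105)&(H[...,0]<125)&(H[...,1]>150)&(H[...,2]>40)&ok&(P[...,2]<.1)&(P[...,0]>.4)
    k,l,s,c=cv2.connectedComponentsWithStats(b.astype(np.uint8)); i=1+np.argmax(s[1:,4]); b=l==i
    q=P[b]; print(n,"blue",s[i],"z pct",np.percentile(q[:,2],[1,20,50,80,99]).round(3))
    rim=q[(q[:,2]>.05)&(q[:,2]<.07)]; r=cv2.minAreaRect((rim[:,:2]*1000).astype(np.float32)); print(" rim rect mm",r,len(rim), rim.min(0).round(3),rim.max(0).round(3))
    rd=((H[...,0]<6)|(H[...,0]>174))&(H[...,1]>180)&(H[...,2]>90)&ok&(P[...,0]>.3)
    k,l,s,c=cv2.connectedComponentsWithStats(rd.astype(np.uint8))
    for i in range(1,k):
        if s[i,4]>30:
            q=P[l==i]; print(" red",c[i].round(1),s[i,4],"med",np.median(q,0).round(4),"rng",q.min(0).round(3),q.max(0).round(3),"rect",cv2.minAreaRect((q[:,:2]*1000).astype(np.float32)))
            A=np.c_[q[:,:2]-q[:,:2].mean(0),np.ones(len(q))];print("   plane",np.linalg.lstsq(A,q[:,2],rcond=None)[0].round(3))
    g=(P[...,2]>.009)&(P[...,2]<.022)&(H[...,0]>5)&(H[...,0]<22)&(H[...,1]>110)&ok&(P[...,0]>.3)&(P[...,0]<.9)&(abs(P[...,1])<.6)
    k,l,s,c=cv2.connectedComponentsWithStats(g.astype(np.uint8))
    for i in range(1,k):
        if s[i,4]>25: print(" brown low",c[i].round(),s[i,4],cv2.minAreaRect((P[l==i][:,:2]*1000).astype(np.float32)))
E
python3 m.py
python3 - <<'E'
import cv2
a=cv2.imread('pics/scene0.png')[190:350,180:350]; cv2.imwrite('pics/c1.png',cv2.resize(a,None,fx=3.6,fy=3.6,interpolation=cv2.INTER_CUBIC))
b=cv2.imread('pics/top0.png')[160:270,170:380]; cv2.imwrite('pics/c2.png',cv2.resize(b,None,fx=3.6,fy=3.6,interpolation=cv2.INTER_CUBIC))
E
```

```text
scene blue [ 259  203   60   54 1594] z pct [-0.     0.004  0.007  0.051  0.063]
 rim rect mm ((612.7391967773438, -40.65147399902344), (173.5884552001953, 132.1101837158203), 89.7918701171875) 327 [ 0.547 -0.128  0.05 ] [0.679 0.046 0.068]
 red [459.8  14.6] 299 med [ 0.4811 -2.0273 -0.103 ] rng [ 0.304 -2.155 -0.165] [ 0.545 -0.569  0.517] rect ((395.54217529296875, -1365.218505859375), (109.19058990478516, 1601.79638671875), 7.142515659332275)
   plane [ 0.457  0.444 -0.101]
 red [264.7 313.6] 319 med [0.4922 0.3068 0.1934] rng [0.47  0.198 0.019] [0.558 0.327 0.202] rect ((516.080810546875, 261.9322509765625), (53.28996276855469, 151.4293670654297), 28.272911071777344)
   plane [-0.334  0.805  0.19 ]
 brown low [289. 282.] 387 ((544.8056640625, 68.70799255371094), (252.6226806640625, 27.084508895874023), 89.5406723022461)
 brown low [239. 318.] 669 ((610.6080322265625, 251.5205078125), (53.931495666503906, 158.48178100585938), 87.08075714111328)
 brown low [294. 457.] 168 ((334.0460510253906, 507.3341369628906), (12.308303833007812, 86.7965316772461), 45.900691986083984)
 brown low [284. 458.] 161 ((355.0651550292969, 518.7090454101562), (12.309446334838867, 74.40411376953125), 35.03073501586914)
top blue [ 309  181   52   41 1968] z pct [-0.003  0.003  0.006  0.013  0.066]
 rim rect mm ((613.66748046875, -41.69499206542969), (129.4458770751953, 165.13348388671875), 0.6246992945671082) 198 [ 0.55  -0.125  0.051] [0.679 0.041 0.07 ]
 red [220.5 235.8] 160 med [0.4938 0.3024 0.1928] rng [0.476 0.283 0.18 ] [0.512 0.32  0.205] rect ((493.79937744140625, 301.9439697265625), (35.76253128051758, 36.936222076416016), 1.6226133108139038)
   plane [-0.007  0.427  0.193]
 brown low [312. 225.] 124 ((540.5986328125, 39.89453887939453), (9.36953067779541, 187.64743041992188), 0.9327393770217896)
```

View pics/c1.png

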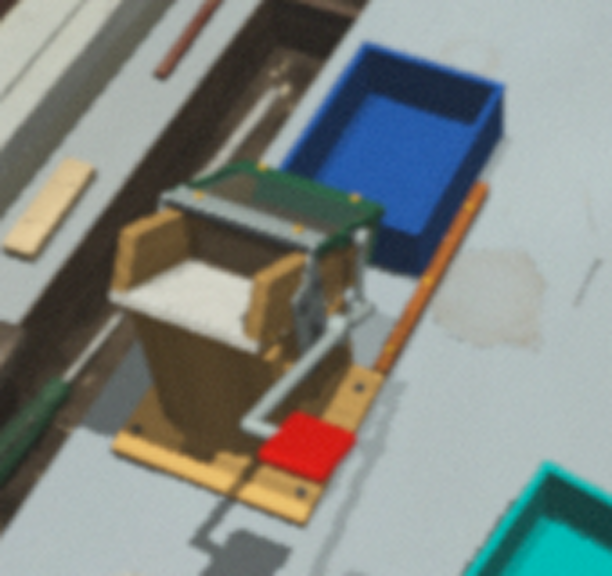

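View pics/c2.png

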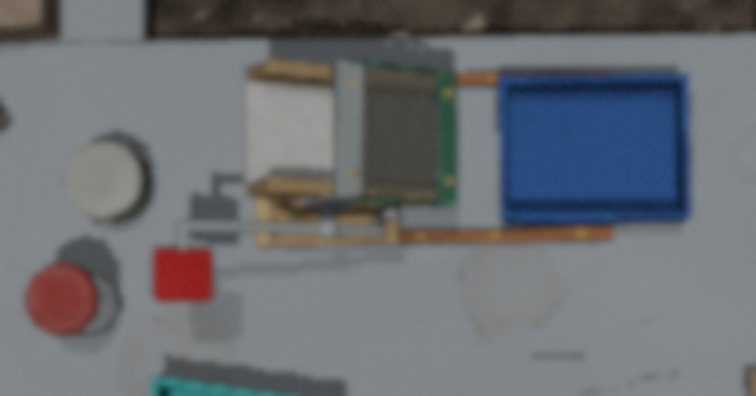

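The tray's outer end is at y≈-0.127, with its centre line at x≈0.613. The paddle is at (0.493, 0.304, 0.193), against a given height of 0.191. So the stop is at y≈0.142, the tray is pulled out about 98 mm, and hopper yaw is about 0, all consistent with the given data. Next I approach behind the tray end: 15 rows of travel, then 11 rows of turn and descent with the fingers closed.

```bash
cat >w.py <<'E'
import sys;from h import *
from scipy.spatial.transform import Rotation as R
def where(t=None):
    o=manip.get_obs();p,r=o["tool_pos"],o["tool_rot"]
    Rt=np.array([[0,1,0],[1,0,0],[0,0,-1.]])
    print("t",round(o["t"],2),"tcp",p.round(4),"F",o["wrist_force"].round(1),"q",np.array(o["qpos"]).round(0),"turn units",(R.from_matrix(r.T@Rt).as_rotvec(degrees=True)/6).round(2))
    if t is not None: print("shift units",(r.T@(np.array(t)-p)/.04).round(2))
if __name__=="__main__": where([float(a) for a in sys.argv[1:]] or None)
E
I="python3 -m inch"
$I '[[0.82,-0.4,0,0,0,0],[0.82,-0.4,0,0,0,0],[0.82,-0.4,0,0,0,0],[0.82,-0.4,0,0,0,0],[0.82,-0.4,0,0,0,0]]' 0 10
$I '[[0.82,-0.4,0,0,0,0],[0.82,-0.4,0,0,0,0],[0.82,-0.4,0,0,0,0],[0.82,-0.4,0,0,0,0],[0.82,-0.4,0,0,0,0]]'
$I '[[0.82,-0.4,0,0,0,0],[0.82,-0.4,0,0,0,0],[0.82,-0.4,0,0,0,0],[0.82,-0.4,0,0,0,0],[0.82,-0.4,0,0,0,0]]'
$I '[[0,0,0.3,0,0,-1],[0,0,0.3,0,0,-1],[0,0,0.3,0,0,-1],[0,0,0.3,0,0,-1],[0,0,0.3,0,0,-1]]'
$I '[[0,0,0.3,0,0,-1],[0,0,0.3,0,0,-1],[0,0,0.3,0,0,-1],[0,0,0.3,0,0,-1],[0,0,0.3,0,0,-1]]'
python3 w.py 0.613 -0.175 0.025
```

```text
t: 0.6
tool_pos: [0.3817, -0.4529, 0.2262]
tool_rot: [[0.914, 0.406, -0.001], [0.406, -0.914, 0.001], [-0.0, -0.001, -1.0]]
wrist_force: [0.4, -0.1, -0.5]
opening: 0.0576
gripper_force: 0.0
t: 1.1
tool_pos: [0.4991, -0.3133, 0.2262]
tool_rot: [[0.914, 0.406, -0.001], [0.406, -0.914, 0.001], [-0.001, -0.001, -1.0]]
wrist_force: [-0.1, -0.7, 0.5]
opening: 0.0176
gripper_force: 0.0
t: 1.6
tool_pos: [0.6165, -0.1738, 0.2261]
tool_rot: [[0.914, 0.406, -0.001], [0.406, -0.914, 0.0], [-0.001, -0.001, -1.0]]
wrist_force: [-0.1, -0.5, 0.0]
opening: 0.0004
gripper_force: 0.0
t: 2.1
tool_pos: [0.6156, -0.175, 0.1656]
tool_rot: [[0.585, 0.811, -0.001], [0.811, -0.585, 0.0], [-0.001, -0.001, -1.0]]
wrist_force: [0.2, 0.1, 0.8]
opening: 0.0006
gripper_force: 0.0
t: 2.6
tool_pos: [0.6156, -0.1751, 0.1056]
tool_rot: [[0.101, 0.995, -0.001], [0.995, -0.101, 0.0], [0.0, -0.001, -1.0]]
wrist_force: [-0.8, 0.3, -0.2]
opening: 0.0009
gripper_force: 0.0
t 2.6 tcp [ 0.6156 -0.1751  0.1056] F [-0.8  0.3 -0.2] q [ 24.  43. -18.  90.  16.  49.  -5.] turn units [-0.01 -0.   -0.97]
shift units [-0.   -0.06  2.02]
```

```bash
I="python3 -m inch"
$I '[[0,-0.06,0.5,0,0,-0.97],[0,0,0.5,0,0,0],[0,0,0.5,0,0,0],[0,0,0.5,0,0,0],[0,0,0,0,0,0]]' | grep -E "t:|pos|force"
$I '[[0.2,0,0,0,0,0],[0.2,0,0,0,0,0],[0.2,0,0,0,0,0],[0.15,0,0,0,0,0],[0.15,0,0,0,0,0]]'| grep -E "t:|pos|wrist"
$I '[[0.15,0,0,0,0,0],[0.15,0,0,0,0,0],[0.15,0,0,0,0,0],[0.15,0,0,0,0,0],[0.15,0,0,0,0,0]]'| grep -E "t:|pos|wrist"
python3 w.py 0.613 -0.06 0.025
```

```text
t: 3.1
tool_pos: [0.6108, -0.1745, 0.0233]
tool_rot: [[0.004, 1.0, -0.007], [1.0, -0.004, 0.001], [0.001, -0.007, -1.0]]
wrist_force: [-0.8, 0.3, -0.2]
gripper_force: 0.0
t: 3.6
tool_pos: [0.6141, -0.1378, 0.0273]
tool_rot: [[0.003, 1.0, 0.001], [1.0, -0.003, -0.0], [-0.0, 0.001, -1.0]]
wrist_force: [0.3, 0.6, -0.7]
t: 4.1
tool_pos: [0.6141, -0.1087, 0.0268]
tool_rot: [[0.005, 1.0, 0.0], [1.0, -0.005, -0.0], [-0.0, 0.0, -1.0]]
wrist_force: [-0.2, -3.3, 2.8]
t 4.1 tcp [ 0.6141 -0.1087  0.0268] F [-0.2 -3.3  2.8] q [ 18.  47. -16.  96.  19.  39.  -9.] turn units [ 0.    0.   -0.04]
shift units [ 1.22 -0.03  0.04]
```

```bash
I="python3 -m inch"
$I '[[0.2,0,0,0,0,0],[0.2,0,0,0,0,0],[0.2,0,0,0,0,0],[0.2,0,0,0,0,0],[0.2,0,0,0,0,0]]'| grep -E "t:|pos|wrist"
$I '[[0.15,0,0,0,0,0],[0.15,0,0,0,0,0],[0.1,0,0,0,0,0],[0.1,0,0,0,0,0],[0.05,0,0,0,0,0]]'| grep -E "t:|pos|wrist"
$I '[[0.05,0,0,0,0,0],[0.05,0,0,0,0,0],[0.05,0,0,0,0,0]]'| grep -E "t:|pos|wrist"
```

```text
t: 4.6
tool_pos: [0.614, -0.0679, 0.0266]
tool_rot: [[0.004, 1.0, -0.0], [1.0, -0.004, 0.0], [0.0, -0.0, -1.0]]
wrist_force: [-0.1, -3.1, 2.2]
t: 5.1
tool_pos: [0.6141, -0.0463, 0.0266]
tool_rot: [[0.004, 1.0, -0.0], [1.0, -0.004, 0.0], [0.0, -0.0, -1.0]]
wrist_force: [1.0, -3.3, 1.6]
t: 5.4
tool_pos: [0.6142, -0.0409, 0.0266]
tool_rot: [[0.005, 1.0, -0.0], [1.0, -0.005, -0.0], [-0.0, -0.0, -1.0]]
wrist_force: [-0.1, -3.1, 1.6]
```

```bash
I="python3 -m inch"
for k in 1 2; do :; done
$I '[[0.04,0,0,0,0,0],[0.04,0,0,0,0,0],[0.04,0,0,0,0,0]]'| grep -E "t:|pos|wrist"
$I '[[0.04,0,0,0,0,0],[0.04,0,0,0,0,0]]'| grep -E "t:|pos|wrist"
```

```text
t: 5.7
tool_pos: [0.6148, -0.0402, 0.0267]
tool_rot: [[0.006, 1.0, 0.001], [1.0, -0.006, -0.005], [-0.005, 0.001, -1.0]]
wrist_force: [1.2, -10.1, 1.1]
t: 5.9
tool_pos: [0.6155, -0.0401, 0.0268]
tool_rot: [[0.008, 1.0, 0.002], [1.0, -0.008, -0.009], [-0.009, 0.002, -1.0]]
wrist_force: [2.8, -13.7, 0.5]
```

```bash
I="python3 -m inch"
$I '[[-0.2,0,0,0,0,0],[-0.4,0,0,0,0,0],[-0.6,0,-0.2,0,0,0],[0,0,-0.9,0,0,0],[0,0,-1,0,0,0]]'| grep -E "t:|pos|wrist"
$I '[[0,0,-1,0,0,0],[0,0,-1,0,0,0],[0,0,-1,0,0,0],[0,0,-0.8,0,0,0],[0,0,0,0,0,0]]'| grep -E "t:|pos|wrist"
python3 - <<'E'
from h import *
for n in("scene","top"):
    im,d=manip.get_image(n); np.savez(f"{n}0.npz",im=im,d=d); cv2.imwrite(f"pics/{n}1.png",im[:,:,::-1])
E
python3 m.py | grep -A1 blue; python3 w.py 0.494 0.304 0.26
```

```text
t: 6.4
tool_pos: [0.6122, -0.0811, 0.1096]
tool_rot: [[0.005, 1.0, -0.005], [1.0, -0.005, 0.002], [0.002, -0.005, -1.0]]
wrist_force: [0.8, 0.5, 0.5]
t: 6.9
tool_pos: [0.6165, -0.0794, 0.2679]
tool_rot: [[0.003, 1.0, 0.01], [1.0, -0.003, 0.002], [0.002, 0.01, -1.0]]
wrist_force: [0.1, 0.3, 0.8]
scene blue [258 225  48  59 675] z pct [0.001 0.005 0.032 0.059 0.064]
 rim rect mm ((613.7172241210938, 53.968509674072266), (131.697509765625, 171.58694458007812), 0.7491561770439148) 241 [ 0.549 -0.032  0.05 ] [0.68  0.139 0.066]
--
top blue [ 282  181   49   40 1314] z pct [-0.003  0.003  0.006  0.012  0.065]
 rim rect mm ((615.9049072265625, 51.16575622558594), (157.0891571044922, 129.51734924316406), 89.37859344482422) 168 [ 0.551 -0.028  0.05 ] [0.68  0.13  0.069]
t 7.0 tcp [ 0.6137 -0.0801  0.2627] F [ 1.   0.9 -0.1] q [ 18.  32. -21.  84.  12.  67.  -5.] turn units [ 0.   -0.01 -0.03]
shift units [ 9.59 -3.02  0.08]
```

The tray's rim now spans y≈-0.030 to 0.139. Its end is where home predicts (≈-0.028), and the force rose sharply against a hard stop, so the tray is home. Next I go round in front of the hopper to above the paddle.

```bash
I="python3 -m inch"
$I '[[0,-1,0,0,0,0],[0,-1,0,0,0,0],[0,-1,0,0,0,0],[0.9,0,0,0,0,0],[0.9,0,0,0,0,0]]'| grep -E "t:|pos|wrist"
$I '[[0.9,0,0,0,0,0],[0.9,0,0,0,0,0],[0.9,0,0,0,0,0],[0.9,0,0,0,0,0],[0.9,0,0,0,0,0]]'| grep -E "t:|pos|wrist"
$I '[[0.9,0,0,0,0,0],[0.9,0,0,0,0,0],[0.9,0,0,0,0,0],[0.5,0,0,0,0,0],[0,0,0,0,0,0]]'| grep -E "t:|pos|wrist"
python3 w.py 0.494 0.303 0.21
```

```text
t: 7.5
tool_pos: [0.4917, -0.009, 0.2608]
tool_rot: [[0.008, 1.0, -0.005], [1.0, -0.008, -0.0], [-0.0, -0.005, -1.0]]
wrist_force: [0.8, 1.2, 0.6]
t: 8.0
tool_pos: [0.4935, 0.1727, 0.2605]
tool_rot: [[0.003, 1.0, -0.005], [1.0, -0.003, -0.001], [-0.001, -0.005, -1.0]]
wrist_force: [0.6, 0.3, -0.1]
t: 8.5
tool_pos: [0.4929, 0.3032, 0.2603]
tool_rot: [[-0.003, 1.0, -0.005], [1.0, 0.003, 0.001], [0.001, -0.005, -1.0]]
wrist_force: [-0.9, -0.3, -0.6]
t 8.5 tcp [0.4929 0.3032 0.2603] F [-0.9 -0.3 -0.6] q [-17.  29. -26.  90.  13.  64. -46.] turn units [-0.05 -0.01  0.03]
shift units [-0.01  0.03  1.26]
```

View pics/scene1.png

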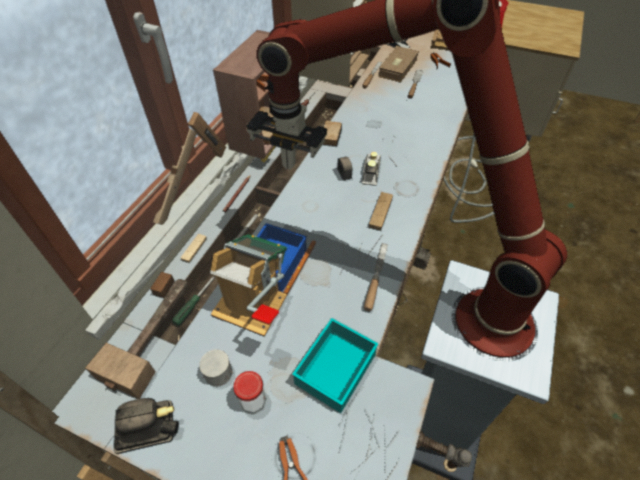

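The tray at (280,250) is now under the chute and the bystanders haven't moved. I'll come down on the paddle and press it along its arc.

```bash
I="python3 -m inch"
$I '[[0,0,0.5,-0.05,0,0.03],[0,0,0.5,0,0,0],[0,0,0.25,0,0,0],[0,0,0.1,0,0,0],[0,0,0.1,0,0,0]]'| grep -E "t:|pos|wrist"
$I '[[0.03,0,0.08,0,0,0],[0.03,0,0.08,0,0,0],[0.03,0,0.08,0,0,0],[0.03,0,0.08,0,0,0],[0.03,0,0.08,0,0,0]]'| grep -E "t:|pos|wrist"
python3 w.py 0.494 0.317 0.158
```

```text
t: 9.0
tool_pos: [0.4961, 0.299, 0.2044]
tool_rot: [[0.008, 1.0, 0.005], [1.0, -0.008, -0.0], [-0.0, 0.005, -1.0]]
wrist_force: [-0.3, -0.6, 0.3]
t: 9.5
tool_pos: [0.4962, 0.3059, 0.1887]
tool_rot: [[0.007, 1.0, 0.006], [1.0, -0.007, 0.0], [0.0, 0.006, -1.0]]
wrist_force: [-0.2, -0.7, 1.2]
t 9.5 tcp [0.4962 0.3059 0.1887] F [-0.2 -0.7  1.2] q [-19.  33. -24.  96.  16.  54. -49.] turn units [ 0.06 -0.   -0.07]
shift units [ 0.28 -0.06  0.77]
```

```bash
I="python3 -m inch"
$I '[[0.06,0,0.15,0,0,0],[0.05,0,0.15,0,0,0],[0.04,0,0.15,0,0,0],[0.04,0,0.15,0,0,0],[0.03,0,0.15,0,0,0]]'| grep -E "t:|pos|wrist"
$I '[[0.02,0,0.15,0,0,0],[0,0,0.15,0,0,0],[0,0,0.15,0,0,0],[-0.02,0,0.15,0,0,0],[-0.02,0,0.15,0,0,0]]'| grep -E "t:|pos|wrist"
python3 w.py 0.494 0.311 0.106
```

```text
t: 10.0
tool_pos: [0.4961, 0.3147, 0.1581]
tool_rot: [[0.007, 1.0, 0.005], [1.0, -0.007, -0.0], [0.0, 0.005, -1.0]]
wrist_force: [-0.2, -0.7, 1.0]
t: 10.5
tool_pos: [0.4962, 0.3148, 0.1285]
tool_rot: [[0.007, 1.0, 0.006], [1.0, -0.007, 0.002], [0.002, 0.006, -1.0]]
wrist_force: [0.0, 0.5, 1.1]
t 10.5 tcp [0.4962 0.3148 0.1285] F [0.  0.5 1.1] q [-21.  37. -23.  99.  19.  47. -52.] turn units [ 0.05 -0.02 -0.07]
shift units [-0.1  -0.06  0.56]
```

```bash
I="python3 -m inch"
$I '[[-0.02,0,0.12,0,0,0],[-0.02,0,0.12,0,0,0],[-0.02,0,0.12,0,0,0],[-0.02,0,0.1,0,0,0],[-0.02,0,0.1,0,0,0]]'| grep -E "t:|pos|wrist"
$I '[[0,0,0.05,0,0,0],[0,0,0.04,0,0,0],[0,0,0.04,0,0,0]]'| grep -E "t:|pos|wrist"
python3 - <<'E'
from h import *
im,d=manip.get_image("scene"); cv2.imwrite("pics/s2.png",cv2.resize(im[190:350,180:350,::-1],None,fx=3.6,fy=3.6,interpolation=cv2.INTER_CUBIC))
E
python3 w.py
```

```text
t: 11.0
tool_pos: [0.4964, 0.3106, 0.1079]
tool_rot: [[0.007, 1.0, 0.006], [1.0, -0.007, 0.001], [0.001, 0.006, -1.0]]
wrist_force: [-5.3, 0.0, 23.5]
t: 11.3
tool_pos: [0.4964, 0.3104, 0.1064]
tool_rot: [[0.007, 1.0, 0.008], [1.0, -0.007, -0.0], [-0.0, 0.008, -1.0]]
wrist_force: [-9.4, -4.2, 37.0]
t 11.35 tcp [0.4964 0.3104 0.1066] F [-8.2 -4.4 34.2] q [-21.  39. -22. 100.  20.  44. -53.] turn units [ 0.08  0.   -0.07]
```

View pics/s2.png

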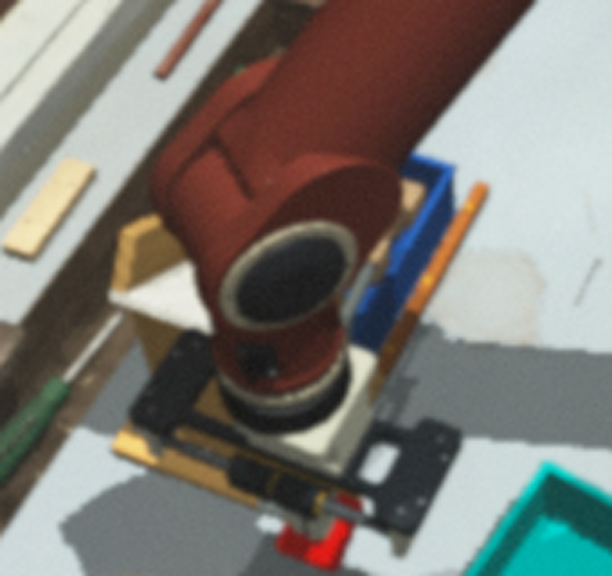

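The lever is fully down against its stop and a block is already in the tray at (408,210). I'll ease the overpress a little, hold for about 2.5 s, and check from the top.

```bash
I="python3 -m inch"
$I '[[0,0,-0.03,0,0,0],[0,0,-0.03,0,0,0],[0,0,0,0,0,0],[0,0,0,0,0,0],[0,0,0,0,0,0]]'| grep -E "t:|pos|wrist"
$I '[[0,0,0,0,0,0],[0,0,0,0,0,0],[0,0,0,0,0,0],[0,0,0,0,0,0],[0,0,0,0,0,0]]'| grep -E "t:|pos|wrist"
$I '[[0,0,0,0,0,0],[0,0,0,0,0,0],[0,0,0,0,0,0],[0,0,0,0,0,0],[0,0,0,0,0,0]]'| grep -E "t:|pos|wrist"
$I '[[0,0,0,0,0,0],[0,0,0,0,0,0],[0,0,0,0,0,0],[0,0,0,0,0,0],[0,0,0,0,0,0]]'| grep -E "t:|pos|wrist"
$I '[[0,0,0,0,0,0],[0,0,0,0,0,0],[0,0,0,0,0,0],[0,0,0,0,0,0],[0,0,0,0,0,0]]'| grep -E "t:|pos|wrist"
python3 - <<'E'
from h import *
T,_=manip.get_image("top"); S,_=manip.get_image("scene")
a=cv2.resize(T[165:265,190:350],None,fx=4.5,fy=4.5,interpolation=cv2.INTER_CUBIC)
b=cv2.resize(S[215:300,255:340],(0,0),fx=1.7,fy=1.7,interpolation=cv2.INTER_CUBIC)
c=np.zeros((450+145,720,3),np.uint8);c[:450]=a;c[450:450+b.shape[0],:b.shape[1]]=b[:145]
cv2.imwrite("pics/t3.png",c[:,:,::-1])
E
python3 w.py
```

```text
t: 11.85
tool_pos: [0.4964, 0.3107, 0.1078]
tool_rot: [[0.007, 1.0, 0.008], [1.0, -0.007, 0.001], [0.001, 0.008, -1.0]]
wrist_force: [-6.3, -0.8, 24.1]
t: 12.35
tool_pos: [0.4964, 0.3107, 0.1078]
tool_rot: [[0.007, 1.0, 0.008], [1.0, -0.007, 0.001], [0.001, 0.008, -1.0]]
wrist_force: [-6.2, -1.1, 24.1]
t: 12.85
tool_pos: [0.4964, 0.3107, 0.1078]
tool_rot: [[0.007, 1.0, 0.008], [1.0, -0.007, 0.001], [0.001, 0.008, -1.0]]
wrist_force: [-7.3, -2.1, 23.4]
t: 13.35
tool_pos: [0.4964, 0.3107, 0.1077]
tool_rot: [[0.007, 1.0, 0.008], [1.0, -0.007, 0.001], [0.001, 0.008, -1.0]]
wrist_force: [-7.3, -1.3, 23.9]
t: 13.85
tool_pos: [0.4964, 0.3107, 0.1078]
tool_rot: [[0.007, 1.0, 0.008], [1.0, -0.007, 0.001], [0.001, 0.008, -1.0]]
wrist_force: [-6.6, -2.2, 23.4]
t 13.95 tcp [0.4964 0.3107 0.1077] F [-5.1 -0.7 23.9] q [-21.  39. -22. 100.  20.  45. -53.] turn units [ 0.07 -0.01 -0.07]
```

View pics/t3.png

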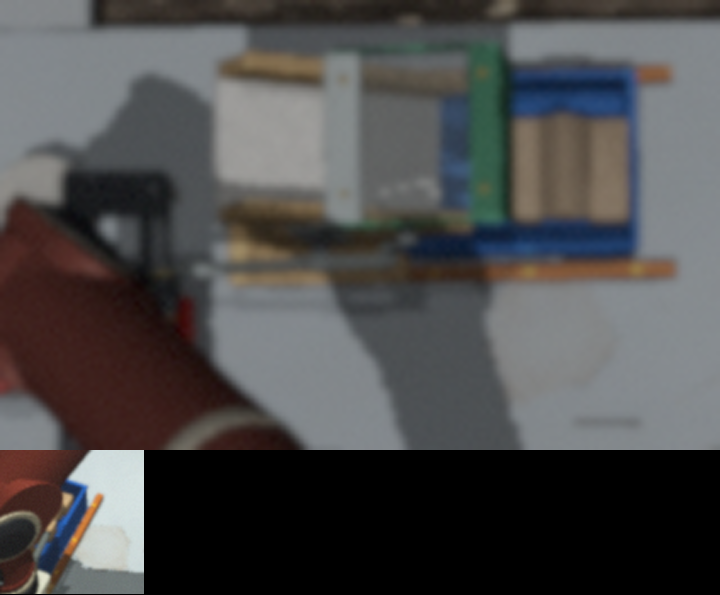

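All three blocks lie side by side in the tray at about (565,168), and the tray's end at (635,165) hasn't moved. Now I let the lever up slowly at 20 mm/s, following the arc back.

```bash
I="python3 -m inch"
$I '[[0,0,-0.05,0,0,0],[0.01,0,-0.05,0,0,0],[0.01,0,-0.05,0,0,0],[0.01,0,-0.05,0,0,0],[0.01,0,-0.05,0,0,0]]'| grep -E "t:|pos|wrist"
$I '[[0.01,0,-0.05,0,0,0],[0.01,0,-0.05,0,0,0],[0.01,0,-0.05,0,0,0],[0.01,0,-0.05,0,0,0],[0.01,0,-0.05,0,0,0]]'| grep -E "t:|pos|wrist"
$I '[[0.01,0,-0.05,0,0,0],[0.01,0,-0.05,0,0,0],[0.01,0,-0.05,0,0,0],[0.01,0,-0.05,0,0,0],[0.01,0,-0.05,0,0,0]]'| grep -E "t:|pos|wrist"
$I '[[0,0,-0.05,0,0,0],[0,0,-0.05,0,0,0],[0,0,-0.05,0,0,0],[0,0,-0.05,0,0,0],[0,0,-0.05,0,0,0]]'| grep -E "t:|pos|wrist"
```

```text
t: 14.45
tool_pos: [0.4964, 0.3115, 0.1134]
tool_rot: [[0.007, 1.0, 0.005], [1.0, -0.007, 0.0], [0.0, 0.005, -1.0]]
wrist_force: [-0.7, 2.7, 2.2]
t: 14.95
tool_pos: [0.4965, 0.3133, 0.1236]
tool_rot: [[0.007, 1.0, 0.005], [1.0, -0.007, -0.0], [0.0, 0.005, -1.0]]
wrist_force: [-0.1, 2.5, 2.2]
t: 15.45
tool_pos: [0.4964, 0.3146, 0.1336]
tool_rot: [[0.008, 1.0, 0.005], [1.0, -0.008, -0.001], [-0.001, 0.005, -1.0]]
wrist_force: [-0.7, 1.3, 2.4]
t: 15.95
tool_pos: [0.4964, 0.3151, 0.1437]
tool_rot: [[0.007, 1.0, 0.005], [1.0, -0.007, -0.0], [-0.0, 0.005, -1.0]]
wrist_force: [0.2, 0.9, 1.9]
```

```bash
I="python3 -m inch"
$I '[[0,0,-0.05,0,0,0],[0,0,-0.05,0,0,0],[-0.01,0,-0.05,0,0,0],[-0.01,0,-0.05,0,0,0],[-0.01,0,-0.05,0,0,0]]'| grep -E "t:|pos|wrist"
$I '[[-0.01,0,-0.05,0,0,0],[-0.01,0,-0.05,0,0,0],[-0.01,0,-0.05,0,0,0],[-0.02,0,-0.05,0,0,0],[-0.02,0,-0.05,0,0,0]]'| grep -E "t:|pos|wrist"
$I '[[-0.02,0,-0.05,0,0,0],[-0.02,0,-0.05,0,0,0],[-0.02,0,-0.05,0,0,0],[-0.02,0,-0.05,0,0,0],[-0.02,0,-0.05,0,0,0]]'| grep -E "t:|pos|wrist"
$I '[[-0.02,0,-0.03,0,0,0],[-0.02,0,-0.03,0,0,0],[-0.02,0,-0.03,0,0,0],[-0.02,0,-0.03,0,0,0],[-0.02,0,-0.03,0,0,0]]'| grep -E "t:|pos|wrist"
```

```text
t: 16.45
tool_pos: [0.4962, 0.3143, 0.1537]
tool_rot: [[0.007, 1.0, 0.005], [1.0, -0.007, 0.001], [0.001, 0.005, -1.0]]
wrist_force: [0.7, 0.9, 1.8]
t: 16.95
tool_pos: [0.4959, 0.3113, 0.1636]
tool_rot: [[0.007, 1.0, 0.005], [1.0, -0.007, -0.0], [-0.0, 0.005, -1.0]]
wrist_force: [0.2, 0.4, 1.2]
t: 17.45
tool_pos: [0.496, 0.3072, 0.1737]
tool_rot: [[0.007, 1.0, 0.005], [1.0, -0.007, -0.0], [-0.0, 0.005, -1.0]]
wrist_force: [-0.0, 0.8, 1.1]
t: 17.95
tool_pos: [0.496, 0.3032, 0.1796]
tool_rot: [[0.007, 1.0, 0.005], [1.0, -0.007, -0.0], [-0.0, 0.005, -1.0]]
wrist_force: [0.1, 0.9, 1.2]
```

```bash
I="python3 -m inch"
$I '[[-0.01,0,-0.03,0,0,0],[0,0,-0.03,0,0,0],[0,0,-0.03,0,0,0],[0,0,-0.03,0,0,0],[0,0,-0.03,0,0,0]]'| grep -E "t:|pos|wrist"
$I '[[0,0,-0.03,0,0,0],[0,0,-0.03,0,0,0],[0,0,-0.03,0,0,0],[0,0,-0.03,0,0,0],[0,0,-0.03,0,0,0]]'| grep -E "t:|pos|wrist"
$I '[[0,0,-0.02,0,0,0],[0,0,-0.02,0,0,0],[0,0,-0.02,0,0,0],[0,0,-0.02,0,0,0],[0,0,-0.02,0,0,0]]'| grep -E "t:|pos|wrist"
$I '[[0,0,-0.02,0,0,0],[0,0,-0.02,0,0,0],[0,0,-0.02,0,0,0],[0,0,-0.02,0,0,0],[0,0,-0.02,0,0,0]]'| grep -E "t:|pos|wrist"
$I '[[0,0,-0.02,0,0,0],[0,0,-0.02,0,0,0],[0,0,-0.02,0,0,0],[0,0,-0.02,0,0,0],[0,0,-0.02,0,0,0]]'| grep -E "t:|pos|wrist"
```

```text
t: 18.45
tool_pos: [0.4959, 0.3021, 0.1853]
tool_rot: [[0.008, 1.0, 0.005], [1.0, -0.008, -0.001], [-0.001, 0.005, -1.0]]
wrist_force: [0.4, -1.6, 0.8]
t: 18.95
tool_pos: [0.4959, 0.3029, 0.1916]
tool_rot: [[0.007, 1.0, 0.005], [1.0, -0.007, -0.0], [-0.0, 0.005, -1.0]]
wrist_force: [-0.1, -0.6, 0.5]
t: 19.45
tool_pos: [0.4959, 0.3029, 0.1955]
tool_rot: [[0.007, 1.0, 0.005], [1.0, -0.007, -0.0], [0.0, 0.005, -1.0]]
wrist_force: [-0.7, -0.8, 0.4]
t: 19.95
tool_pos: [0.4959, 0.3029, 0.1996]
tool_rot: [[0.007, 1.0, 0.005], [1.0, -0.007, 0.0], [0.0, 0.005, -1.0]]
wrist_force: [0.3, 0.0, 1.4]
t: 20.45
tool_pos: [0.4958, 0.3029, 0.2035]
tool_rot: [[0.007, 1.0, 0.005], [1.0, -0.007, 0.0], [0.0, 0.005, -1.0]]
wrist_force: [-0.3, -0.9, 0.2]
```

```bash
I="python3 -m inch"
$I '[[0,0,-0.02,0,0,0],[0,0,-0.02,0,0,0],[0,0,-0.02,0,0,0],[0,0,-0.03,0,0,0],[0,0,-0.03,0,0,0]]'| grep -E "t:|pos|wrist"
$I '[[0,0,-0.05,0,0,0],[0,0,-0.2,0,0,0],[0,0,-0.5,0,0,0],[0,0,-0.8,0,0,0],[0,0,-0.8,0,0,0]]'| grep -E "t:|pos|wrist"
$I '[[-0.6,-0.2,-0.2,0,0,0],[-0.9,-0.2,0,0,0,0],[-0.9,-0.2,0,0,0,0],[-0.9,0,0,0,0,0],[-0.9,0,0,0,0,0]]'| grep -E "t:|pos|wrist"
$I '[[-0.9,0,0,0,0,0],[-0.9,0,0,0,0,0],[-0.9,0,0,0,0,0],[-0.9,0,0,0,0,0],[-0.9,0,0,0,0,0]]'| grep -E "t:|pos|wrist"
$I '[[-0.9,0,0,0,0,0],[-0.9,0,0,0,0,0],[-0.9,0,0,0,0,0],[-0.5,0,0,0,0,0],[0,0,0,0,0,0]]'| grep -E "t:|pos|wrist"
python3 - <<'E'
from h import *
for n in("scene","top"):
    im,d=manip.get_image(n); np.savez(f"{n}0.npz",im=im,d=d)
    if n=="scene": cv2.imwrite("pics/s4.png",cv2.resize(im[190:350,180:350,::-1],None,fx=3.6,fy=3.6,interpolation=cv2.INTER_CUBIC))
E
python3 m.py | grep -E -A1 "blue|red .26|red .22"
```

```text
t: 20.95
tool_pos: [0.4958, 0.3032, 0.2084]
tool_rot: [[0.007, 1.0, 0.005], [1.0, -0.007, 0.001], [0.001, 0.005, -1.0]]
wrist_force: [-0.4, -0.5, -0.7]
t: 21.45
tool_pos: [0.4951, 0.3028, 0.3037]
tool_rot: [[0.007, 1.0, 0.005], [1.0, -0.007, -0.0], [0.0, 0.005, -1.0]]
wrist_force: [0.5, 0.4, 0.5]
t: 21.95
tool_pos: [0.4698, 0.1339, 0.311]
tool_rot: [[0.007, 1.0, 0.007], [1.0, -0.007, 0.0], [0.0, 0.007, -1.0]]
wrist_force: [0.5, 1.0, 0.2]
t: 22.45
tool_pos: [0.4687, -0.0462, 0.311]
tool_rot: [[0.007, 1.0, 0.007], [1.0, -0.007, -0.0], [-0.0, 0.007, -1.0]]
wrist_force: [1.0, -0.9, -0.2]
t: 22.95
tool_pos: [0.4673, -0.1765, 0.3104]
tool_rot: [[0.014, 1.0, 0.005], [1.0, -0.014, -0.002], [-0.002, 0.005, -1.0]]
wrist_force: [-0.9, 0.2, 0.2]
scene blue [258 224  48  51 398] z pct [0.003 0.035 0.056 0.06  0.064]
 rim rect mm ((613.6031494140625, 39.53042221069336), (130.22305297851562, 143.4472198486328), 0.28677335381507874) 245 [ 0.549 -0.032  0.05 ] [0.679 0.111 0.066]
--
 red [264.6 313.6] 313 med [0.4918 0.3066 0.1934] rng [0.471 0.218 0.059] [0.558 0.327 0.202] rect ((511.64239501953125, 270.006103515625), (53.02351379394531, 134.9427032470703), 28.18182373046875)
   plane [-0.259  0.679  0.191]
--
top blue [282 181  49  40 547] z pct [-0.002  0.003  0.008  0.058  0.067]
 rim rect mm ((616.0745239257812, 51.179996490478516), (156.9449920654297, 129.75418090820312), 89.4003677368164) 141 [ 0.551 -0.027  0.05 ] [0.68  0.13  0.069]
 red [220.3 235.8] 158 med [0.4939 0.3021 0.1936] rng [0.476 0.282 0.179] [0.512 0.321 0.204] rect ((494.1262512207031, 301.4300842285156), (38.42592239379883, 36.76254653930664), 89.48506927490234)
   plane [0.016 0.42  0.193]
```

View pics/s4.png

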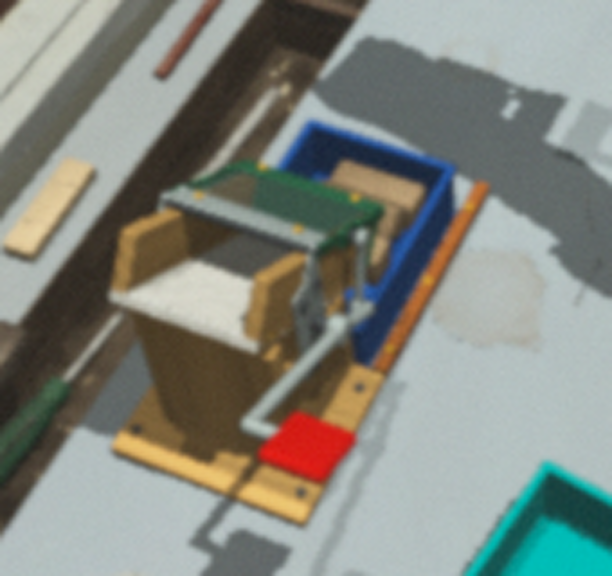

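The lid is shut (nose at (375,215)) and the paddle is back at its rest height, z 0.193, at (310,447). The blocks are in the tray at (380,200), the tray is still home, and the robot is clear of everything. I'm handing in.

```bash
python3 -c "
from station import manip
print(manip.job_done())"
```

```text
the job is handed in; nothing more can be done
None
```

The job is handed in at about 23 s: the tray is home, all three blocks are in it, and I let the lever up slowly until the lid was shut, with nothing else on the bench touched.

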